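Tuck the laundry-tablet tub into the corner of the counter rail

ROBOT

A 6-joint arm with a two-finger parallel gripper is mounted at the origin on the work surface. World frame = base frame: x ahead of the robot, y to its left, z up, the work surface at z = 0. Lengths are in mm, angles in degrees, forces in N, time in s.
With the tool pointing down it reaches from about 300 to 875 mm from the base axis. Payload 4.2 kg.
Tool frame: the origin (TCP) lies at the very end of the fingers, on their centre line; the grasp point (between the pads) lies robot.grip_point_offset behind it (robot.grip_point_offset is the distance from the TCP to the grasp point, in mm); z points along the fingers, y is the line along which they close (so a half turn about z gives the same grasp; the last joint's range is limited). The gripper opens to 85 mm and grips with 20 to 120 N. Pads are 22 mm wide; open, the fingers measure 114 mm over their backs; the gripper's body (76 mm by 85 mm) begins 54 mm behind the grasp point. The pads swing forward as they close: fully open they stand 13 mm farther back than shut.
Start: joints at [-64.458, 18.312, 89.639, -0, 72.044, -1.146], TCP at [258.259, -513.754, 231.338] pointing down, gripper open.
Joint ranges: [-177.97, 177.97], [-48.28, 115.42], [12.27, 149.76], [-77.06, 257.06], [2.81, 150.46], [-146.56, 146.56]. Speed limits (degrees/s): [147.25, 147.25, 180, 180, 180, 180].

INTERFACE

Orientations are given as a 3x3 rotation matrix whose columns are the frame's x, y, z axes.
In Python, from station import robot, optics, job_done gives the robot as it stands. The module is installed in compiled form; this text tells all that it offers.
- The arm moves only by the tool send_rows, never from a script. Its argument "targets" is a list of rows, each a list of 2 entries, a list of its own where there are three numbers: the shift along the tool's x, y, z as a fraction of full scale, then the turn about the tool's z as a fraction of full scale. In form: [[[tx, ty, tz], spin], ...]. A call has exactly 8 rows; each row shifts and turns the commanded pose from where the row before left it, along the tool's axes as they then stand; what a row does not reach is not made up. Full scale, the value 1, is 0.6 m for a shift and 180 degrees for a turn. A row lasts 1/10 s, in which the tool goes at most 50 mm and 8.59 degrees, less where a joint would pass 70% of its speed; a pose out of reach is approached as far as the arm can. A call with a number of a shift or a turn outside -1 to 1 is refused whole. A call with a gripper value outside its range is refused whole. "jaw" is the gripper's target within -1 to 1 (shut at 1, half-way at 0, fully open at -1), set as the call begins (left out, the last holds). The fingers move at their own pace and stop on an object; "newtons" is the grip in N (left out, the last holds). Time passes only in rows, so rows that do not move let the fingers close, or fill a call up. It gives the time, the measured TCP pose, the force, the opening and the grip force at its end, in the units of the state.
- robot.sense(): the state, without advancing time (a new reading comes with each control period).
- optics.get_image(name): name is "side" or "top" or "wrist"; returns (picture, depth): 420x560x3 uint8, red, green, blue; 420x560 float32, mm along the optical axis (not along the pixel's ray), 0 where there is no reading.
- optics.camera_info(name): a dict with "fovy" (degrees; the focal length in pixels is half the picture's height over the tangent of half this angle, whatever the lens; pixels are square), "cx", "cy" (the principal point, pixels), "view" (4x4, takes a point from world to camera coordinates). Camera axes: x right, y down, z forward; pixel columns grow to the right and rows downward; lengths in mm; the calibration is good to about 2 mm. A picture is of the moment at which its call begins: read the wrist's pose just before it. camera_info takes no time and is no camera call; for the wrist camera it gives the pose at the moment of the call.
- job_done(): hands the job in; it is judged then, once.
The state is a dict: "clock": time; "joint_pos": joint angles; "qd": joint speeds; "joint_torque": joint torques, N m; "eef_pos": TCP position; "eef_rot": TCP orientation; "force": force on the tool from outside, world axes, zero at the start; "torque": the same for the moment, N m; "finger_gap": finger opening in mm; "gripper_force": force on a finger pad.
Only numpy, scipy, OpenCV 4.12 (cv2) and the standard library are available. Lean on these libraries where they do the work, as an engineer would, in place of code of your own. Each camera call takes 0.05 s, during which the arm holds its last target. There are 200 camera calls.

TASK

Slide the low rectangular tub along the counter, pushing it with the fingers, until it sits snugly in the corner of the L-shaped white rail: a long side flush against the rail's long arm and an end flush against the short arm. Only push it, never lift, carry or tip it, and leave everything else on the counter where it stands; finish with the hand clear.

Things in the scene. Friction and masses are not known exactly. Their poses are not given: they have to be found in the camera images.
- tub: closed laundry-tablet tub: a low box with straight sides, 90 mm (its x) by 130 mm (its y), 66 mm high, white with a flat grey lid, no handle; 0.35 to 0.7 kg, loose, slides when pushed (1.5 to 5 N). Origin: centre of its underside; z up. At the start its x is within 0.35 rad of the rail's x
- rail: white L-shaped rail fixed to the counter, 35 mm high, 15 mm thick. Origin: inner corner, at z = 0. Long arm: 500 mm along its -y, inner face the plane x = 0, facing the robot (-x). Short arm: 110 mm along its -x, inner face the plane y = 0. Tub's home: centre at x = -45, y = -65 mm in this frame, its x along the rail's x. The counter within 100 mm in front of the long arm holds no bystander
- jar: small round screw-top jar, 64 mm across, 55 mm high, white with a grey lid, upright; a bystander that stands on the robot's side of the rail, in the same row as the tub. Origin: centre of its underside
- tin: flat round metal tin, 72 mm across, 24 mm high; bystander left of the rail's short arm. Origin: centre of its underside
- mug: white mug, 80 mm across, 90 mm high, handle to one side; bystander to the left. Origin: centre of its underside
- brush: flat brush with a thin handle, 190 mm long, lying on the robot's side, left of the tub's row; bystander. Origin: in its handle, by its underside
- softener: tall white bottle, 84 mm across, 240 mm high; bystander far left. Origin: centre of its underside
- spray: clear bottle with black cap, 66 mm across, 210 mm high; bystander far right. Origin: centre of its underside
- bowl: white bowl, 120 mm across, 50 mm high; bystander far right. Origin: centre of its underside

How it is judged (in metres and radians):
At the end, for the whole second after the job is handed in: The tub stands flat on the counter, at rest, in the inner corner of the rail: a long side within 5 mm of the long arm, an end within 5 mm of the short arm, square to the rail within 0.05 rad (x of tub in the frame of rail between -0.05 and -0.04 m and y of tub in the frame of rail between -0.07 and -0.06 m and angle between the x axis of tub and the x axis of rail, either way round below 0.05 rad and angle between tub's own z axis and vertical below 0.05 rad and height (world z) of tub below 0.004 m and linear speed of tub below 0.01 m/s); the robot touches nothing.
It fails at once if the tub is lifted more than 10 mm off the counter (height (world z) of tub above 0.01 m).
It fails at once if the tub is tipped by more than 0.2 rad (angle between tub's own z axis and vertical above 0.2 rad).
It fails at once if one of the other things on the counter is moved more than 15 mm (distance of any of jar, tin, mug, brush, softener, spray, bowl from where it was at the start of the episode above 0.015 m).
It also fails if it takes over 54 s, if anything falls off the work surface, if the arm or the gripper's body presses on something with over 40 N, if the wrist force passes 120 N, or if a joint passes its speed limit or range.

## Working session

There is one attempt and no reset: what is moved stays moved. The work goes in short steps, Python scripts to look and compute and a tool call to move; the robot and the scene stay as the last step left them, time stands still between calls to the robot, and variables do not carry over. Pictures are saved under pics/ and viewed, at most 10 in all, crops included, and the job is handed in when it is done.

Besides the shell and the picture viewer there is one more tool, called after ">>>" as a command line: name --argument value ..., lists and objects as JSON in quotes. send_rows: Moves the arm, as the interface text tells. Its arguments: {"type":"object","properties":{"targets":{"type":"array","items":{"type":"array"}},"jaw":{"type":"number"},"newtons":{"type":"number"}},"required":["targets"]}

```bash
mkdir -p pics
python3 - <<'E'
from station import robot, optics
import cv2,numpy as np
s=robot.sense();print(s['clock'],s['eef_pos'],s['eef_rot'],s['finger_gap'],robot.grip_point_offset)
for n in ['top','side']:
    i=optics.camera_info(n);im,d=optics.get_image(n)
    print(n,i['fovy'],i['cx'],i['cy'],np.round(i['view'],4).tolist())
    cv2.imwrite(f'pics/{n}0.png',im[:,:,::-1]);np.savez(f'{n}0.npz',im=im,d=d,V=i['view'],f=210/np.tan(np.radians(i['fovy']/2)),c=[i['cx'],i['cy']])
E
```

```text
0.0 [ 258.04185898 -513.31180514  230.46615769] [[ 8.93476258e-01  4.49109786e-01 -7.59604092e-04]
 [ 4.49110424e-01 -8.93474762e-01  1.63570379e-03]
 [ 5.59234932e-05 -1.80260862e-03 -9.99998374e-01]] 85.40440905962413 18.700000000000003
top 50.92667210458017 281.4055478049283 211.54439584155585 [[0.0164, -0.9997, 0.0201, -37.8806], [-0.9887, -0.0192, -0.1486, 503.3995], [0.1489, -0.0174, -0.9887, 1344.6455], [0.0, 0.0, 0.0, 1.0]]
side 49.211279107984566 273.8439069761275 204.98519339103564 [[-0.8378, -0.5457, -0.0169, 432.9892], [-0.3087, 0.4991, -0.8097, 213.446], [0.4503, -0.6731, -0.5866, 1188.3722], [0.0, 0.0, 0.0, 1.0]]
```

View pics/top0.png

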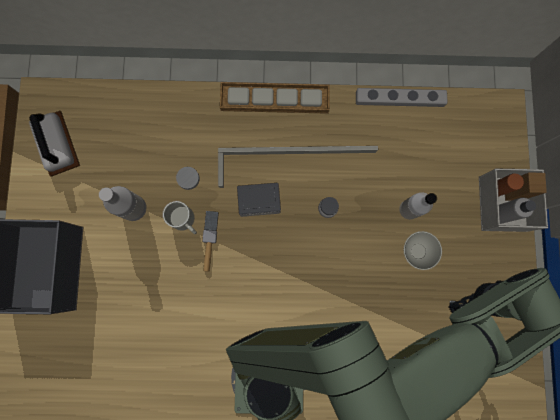

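View pics/side0.png

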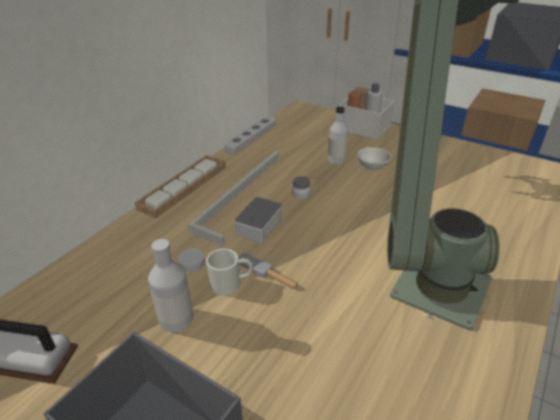

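The top view shows the rail corner at about (220,150), with the long arm running right to (378,150) and the short arm down to (220,187). The tub lid is at (258,199), the jar at (328,207) and the brush at (210,240). The side view agrees with this layout.

```bash
cat > h.py <<'E'
import numpy as np,cv2
def cloud(d,V,f,c):
    v,u=np.mgrid[:d.shape[0],:d.shape[1]]
    p=np.stack([(u-c[0])/f*d,(v-c[1])/f*d,d],-1)
    return (p-V[:3,3])@V[:3,:3]
def ray(uv,z,V,f,c):
    uv=np.atleast_2d(uv).astype(float);R=V[:3,:3];o=-R.T@V[:3,3]
    r=np.c_[(uv-c)/f,np.ones(len(uv))]@R
    return o+r*((z-o[2])/r[:,2])[:,None]
E
python3 - <<'E'
from h import *
D=np.load('top0.npz');V,f,c,d=D['V'],float(D['f']),D['c'],D['d']
P=cloud(d,V,f,c)
def comp(u0,u1,v0,v1,lo,hi):
    m=np.zeros(d.shape,np.uint8);s=np.s_[v0:v1,u0:u1];z=P[...,2]
    m[s]=((z>lo)&(z<hi)&(d>0))[s];return m
for n,b,lo,hi,zt in [('tub',(230,290,175,225),50,80,66),('jar',(312,345,190,225),40,70,55),('tin',(172,202,162,192),14,40,24),('mug',(160,205,195,240),70,110,90),('brush',(200,220,205,280),6,45,15),('railL',(224,385,140,160),22,50,35),('railS',(214,228,155,195),22,50,35)]:
    m=comp(*b,lo,hi);cs,_=cv2.findContours(m,0,1);k=max(cs,key=cv2.contourArea)
    v,u=np.nonzero(m);q=ray(np.c_[u,v],zt,V,f,c)[:,:2].astype(np.float32)
    r=cv2.minAreaRect(q);print(n,len(u),'zmed',np.median(P[m>0][:,2]).round(1),'rect',np.round(r[0],1),np.round(r[1],1),round(r[2],2),'mean',q.mean(0).round(1),q.min(0).round(),q.max(0).round())
    if n[:4]=='rail':
        l=cv2.fitLine(q,cv2.DIST_HUBER,0,.01,.01).ravel();print('  line',l.round(4),np.degrees(np.arctan2(l[1],l[0])))
E
```

```text
tub 1215 zmed 65.1 rect [540.1  43.1] [ 91.7 129.3] 5.8 mean [540.3  43.2] [490. -24.] [589. 110.]
jar 262 zmed 54.9 rect [ 523.4 -177.8] [53.6 53.3] 1.11 mean [ 523.  -177.3] [ 496. -204.] [ 550. -151.]
tin 403 zmed 23.9 rect [610.2 273.9] [68.6 70.3] 1.24 mean [610.5 273.3] [576. 239.] [645. 309.]
mug 218 zmed 85.5 rect [477.7 283.5] [89.8 86.1] 3.22 mean [477.8 281.9] [435. 238.] [522. 327.]
brush 606 zmed 18.0 rect [398.6 193.5] [213.2  56.1] 2.49 mean [424.2 196.2] [291. 164.] [505. 223.]
railL 846 zmed 34.3 rect [708.2 -88.1] [ 20.  492.7] 1.98 mean [708.9 -87. ] [ 691. -334.] [724. 158.]
  line [ 3.720000e-02 -9.993000e-01  7.088746e+02 -8.680400e+01] -87.8682
railS 160 zmed 35.0 rect [632.9 166.8] [101.2  15.9] 2.16 mean [632.9 168.2] [582. 158.] [683. 177.]
  line [9.993000e-01 3.680000e-02 6.326226e+02 1.683851e+02] 2.1089387
```

>>> send_rows --targets '[[[0,0,0],0.0456],[[0,0,0],0.0456],[[0,0,0],0.0456],[[0.026,-0.065,0],0],[[0.026,-0.065,0],0],[[0.026,-0.065,0],0],[[0.026,-0.065,0],0],[[0.026,-0.065,0],0]]' --jaw -1

```text
clock: 0.9
eef_pos: [329.2, -314.3, 231.0]
eef_rot: [[0.999, 0.035, -0.0], [0.035, -0.999, 0.0], [-0.0, -0.0, -1.0]]
force: [0.6, 0.2, 0.1]
finger_gap: 85.5
gripper_force: 0.0
```

>>> send_rows --targets '[[[0.026,-0.065,0],0],[[0.026,-0.065,0],0],[[0.026,-0.065,0],0],[[0.026,-0.065,0],0],[[0.026,-0.065,0],0],[[0.026,-0.065,0],0],[[0.026,-0.065,0],0],[[0.026,-0.065,0],0]]'

```text
clock: 1.7
eef_pos: [442.7, 2.0, 231.2]
eef_rot: [[0.999, 0.036, -0.0], [0.036, -0.999, -0.0], [-0.0, 0.0, -1.0]]
force: [0.3, -1.3, -0.4]
finger_gap: 85.6
gripper_force: 0.0
```

>>> send_rows --targets '[[[0.01,-0.0325,0],0],[[0,-0.0325,0],0],[[0,0,0.06],0],[[0,0,0.06],0],[[0,0,0.06],0],[[0,0,0.06],0],[[0,0,0.06],0],[[0,0,0.06],0]]'

```text
clock: 2.5
eef_pos: [447.0, 39.4, 13.9]
eef_rot: [[0.999, 0.036, 0.0], [0.036, -0.999, -0.0], [0.0, 0.0, -1.0]]
force: [0.2, 0.2, 0.2]
finger_gap: 85.2
gripper_force: 0.0
```

Run:
```python
from station import robot, optics
import cv2,numpy as np
s=robot.sense();print(s['clock'],s['eef_pos'],s['force'])
im,d=optics.get_image('side')
cv2.imwrite('pics/side1.png',cv2.resize(im[130:330,130:400,::-1],None,fx=2.8,fy=2.8))
```

```text
2.5 [447.03784758  39.40142251  13.94731357] [0.15847042 0.19596431 0.19114633]
```

View pics/side1.png

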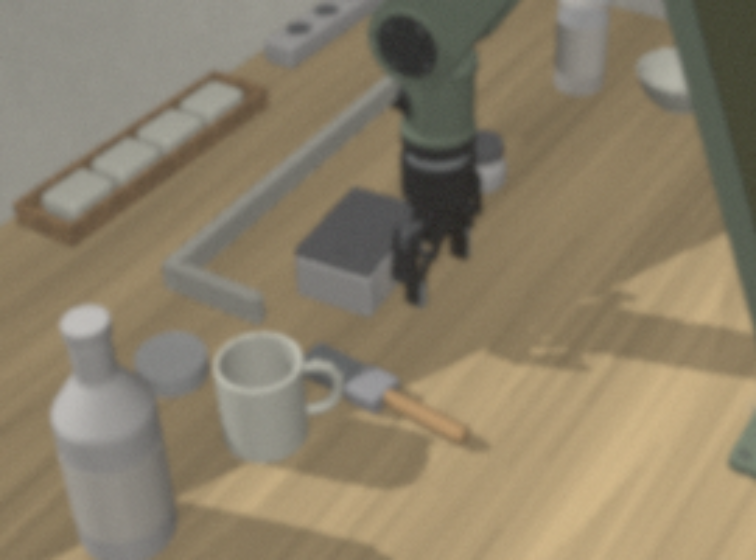

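The hand is behind the tub: the fingers, at about (415,280) in the crop, are clear of its near face. I'll start the push towards the long arm.

>>> send_rows --targets '[[[0.02,0,0],0],[[0.02,0,0],0],[[0.018,0,0],0],[[0.015,0,0],0],[[0.015,0,0],0],[[0.015,0,0],0],[[0.015,0,0],0],[[0.015,0,0],0]]'

```text
clock: 3.35
eef_pos: [526.5, 42.2, 16.0]
eef_rot: [[0.999, 0.036, -0.002], [0.036, -0.999, -0.0], [-0.002, 0.0, -1.0]]
force: [-4.9, 0.3, 2.8]
finger_gap: 85.2
gripper_force: 2.5
```

>>> send_rows --targets '[[[0.015,0,0],0],[[0.015,0,0],0],[[0.015,0,0],0],[[0.015,0,0],0],[[0.01,0,0],0],[[0.005,0,0],0],[[0.005,0,0],0],[[0,0,0],0]]'

```text
clock: 4.15
eef_pos: [575.3, 44.0, 15.5]
eef_rot: [[0.999, 0.036, 0.001], [0.036, -0.999, -0.0], [0.001, 0.0, -1.0]]
force: [-3.2, -0.3, 2.3]
finger_gap: 84.9
gripper_force: 1.4
```

```bash
cat > look.py <<'E'
from station import robot, optics
from h import *
import sys
s=robot.sense();im,d=optics.get_image('top');i=optics.camera_info('top')
V=np.array(i['view']);f=210/np.tan(np.radians(i['fovy']/2));c=np.array([i['cx'],i['cy']])
P=cloud(d,V,f,c);T=np.array([[.9993,.037],[-.037,.9993]]);C=np.array([697.7,137.4])
print(s['clock'],'tcp rail',(T@s['eef_pos'][:2]-C).round(1),s['eef_pos'][2].round(1),s['force'].round(1))
z=P[...,2];r=P[...,:2]@T.T-C
m=((abs(z-66)<7)&(r[...,0]>-240)&(r[...,0]<15)&(r[...,1]>-220)&(r[...,1]<15)&(im.max(2)<130)).astype(np.uint8)
n,l,st,_=cv2.connectedComponentsWithStats(m);k=1+st[1:,4].argmax()
v,u=np.nonzero(l==k);q=(ray(np.c_[u,v],66,V,f,c)[:,:2]@T.T-C).astype(np.float32)
print('tub',len(u),cv2.minAreaRect(q),'pct',np.percentile(q,[2,98],axis=0).round(1).tolist())
cv2.imwrite(f'pics/{sys.argv[1]}.png',cv2.resize(im[120:270,150:370,::-1],None,fx=3.5,fy=3.5))
E
python3 look.py t2
```

```text
4.15 tcp rail [-121.2 -114.7] 15.5 [-3.2 -0.3  2.3]
tub 18 ((-59.9039192199707, -154.64950561523438), (1.132488341681892e-05, 54.387657165527344), 89.02263641357422) pct [[-86.0, -155.1], [-33.8, -154.2]]
```

>>> send_rows --targets '[[[0.007,0,0],0],[[0.007,0,0],0],[[0.006,0,0],0],[[0.005,0,0],0],[[0.003,0,0],0],[[0.002,0,0],0],[[0,0,0],0],[[0,0,0],0]]'

```text
clock: 5.0
eef_pos: [593.2, 44.7, 15.3]
eef_rot: [[0.999, 0.036, 0.001], [0.036, -0.999, -0.0], [0.001, 0.0, -1.0]]
force: [-3.9, 0.5, 1.7]
finger_gap: 85.3
gripper_force: 1.7
```

>>> send_rows --targets '[[[0.002,0,0],0],[[0.002,0,0],0],[[0.001,0,0],0],[[0.001,0,0],0],[[0,0,0],0],[[0,0,0],0],[[0,0,0],0],[[0,0,0],0]]'

```text
clock: 5.8
eef_pos: [596.7, 44.8, 15.3]
eef_rot: [[0.999, 0.036, 0.0], [0.036, -0.999, -0.0], [0.0, 0.0, -1.0]]
force: [-3.6, -0.4, 1.7]
finger_gap: 85.3
gripper_force: 2.0
```

>>> send_rows --targets '[[[0.002,0,0],0],[[0.002,0,0],0],[[0.002,0,0],0],[[0,0,0],0],[[0,0,0],0],[[0,0,0],0],[[0,0,0],0],[[0,0,0],0]]'

```text
clock: 6.6
eef_pos: [597.3, 44.8, 15.3]
eef_rot: [[0.999, 0.036, -0.006], [0.036, -0.999, -0.0], [-0.006, 0.0, -1.0]]
force: [-11.6, -0.7, 8.2]
finger_gap: 85.3
gripper_force: 5.6
```

The force has risen to about 12 N, so the tub is against the long arm. I'll back off, raise the hand and look.

>>> send_rows --targets '[[[-0.02,0,0],0],[[-0.04,0,0],0],[[-0.04,0,-0.01],0],[[0,0,-0.07],0],[[0,0,-0.08],0],[[0,0,-0.08],0],[[-0.08,0.0,-0.03],0],[[-0.08,0.0,0],0]]' --jaw 0

```text
clock: 7.4
eef_pos: [448.7, 39.5, 180.3]
eef_rot: [[0.999, 0.036, 0.012], [0.036, -0.999, 0.001], [0.012, -0.0, -1.0]]
force: [0.1, 0.5, -0.5]
finger_gap: 42.9
gripper_force: 0.0
```

>>> send_rows --targets '[[[-0.08,0,0],0],[[0,0,0],0],[[0,0,0],0],[[0,0,0],0],[[0,0,0],0],[[0,0,0],0],[[0,0,0],0],[[0,0,0],0]]'

```text
clock: 8.2
eef_pos: [397.8, 37.6, 176.7]
eef_rot: [[0.999, 0.036, -0.0], [0.036, -0.999, -0.0], [-0.0, 0.0, -1.0]]
force: [-0.7, 0.7, 0.1]
finger_gap: 42.8
gripper_force: 0.0
```

```bash
python3 look.py t3
```

```text
8.2 tcp rail [-298.8 -114.5] 176.7 [-0.7  0.7  0.1]
tub 1126 ((-44.75612258911133, -115.95230102539062), (128.27574157714844, 89.81005859375), 89.16464233398438) pct [[-86.8, -179.1], [-0.6, -55.0]]
```

View pics/t3.png

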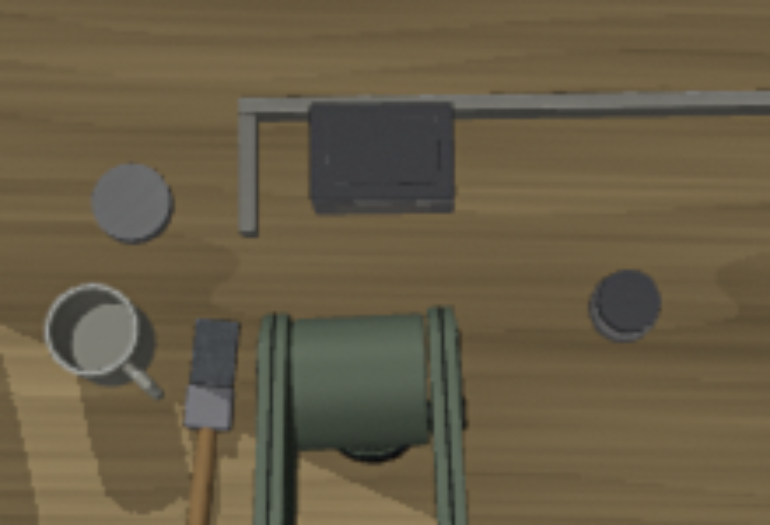

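The picture shows the tub flush on the long arm: lid (310..455, 102..195) in the crop, in the rail frame (-44.8, -116), square. The bystanders are unmoved. It needs about 51 mm along the rail, so I go round to its right-hand end.

>>> send_rows --targets '[[[0.07,0.0335,0],0],[[0.07,0.0335,0],0],[[0.07,0.0335,0],0],[[0.07,0.0335,0],0],[[0.07,0.0335,0],0],[[0.07,0.0335,0],0],[[0,0,0],-0.0455],[[0,0,0],-0.0455]]'

```text
clock: 9.05
eef_pos: [654.7, -74.6, 175.4]
eef_rot: [[0.947, 0.321, -0.001], [0.321, -0.947, 0.0], [-0.001, -0.001, -1.0]]
force: [-1.5, -0.1, 0.3]
finger_gap: 43.0
gripper_force: 0.0
```

>>> send_rows --targets '[[[0,0,0],-0.0455],[[0,0,0],-0.0455],[[0,0,0],-0.0455],[[0,0,0],-0.0455],[[0,0,0],-0.0455],[[0,0,0],-0.0455],[[0,0,0],-0.0455],[[0,0,0],-0.0455]]'

```text
clock: 9.85
eef_pos: [653.7, -73.8, 176.5]
eef_rot: [[0.099, 0.995, -0.0], [0.995, -0.099, -0.0], [-0.0, -0.0, -1.0]]
force: [-0.6, 0.0, -0.3]
finger_gap: 42.8
gripper_force: 0.0
```

>>> send_rows --targets '[[[0,0,0],-0.045],[[0,0,0],0],[[0,0,0],0],[[0,0,0],0],[[0,0,0],0],[[0,0,0],0],[[0,0,0],0],[[0,0,0],0]]'

```text
clock: 10.65
eef_pos: [653.6, -73.8, 176.9]
eef_rot: [[-0.036, 0.999, 0.0], [0.999, 0.036, -0.0], [-0.0, 0.0, -1.0]]
force: [0.4, 0.4, 0.5]
finger_gap: 43.1
gripper_force: 0.0
```

```bash
python3 look.py t4|head -1
```

```text
10.65 tcp rail [ -47.2 -235.4] 176.9 [0.4 0.4 0.5]
```

>>> send_rows --targets '[[[0,0,0.054],0],[[0,0,0.054],0],[[0,0,0.054],0],[[0,0,0.054],0],[[0,0,0.054],0],[[0,0,0],0],[[0.02,0,0],0],[[0.02,0,0],0]]'

```text
clock: 11.5
eef_pos: [654.3, -49.2, 17.0]
eef_rot: [[-0.035, 0.999, 0.004], [0.999, 0.035, -0.0], [-0.0, 0.004, -1.0]]
force: [0.1, 0.7, 0.2]
finger_gap: 42.7
gripper_force: 0.0
```

>>> send_rows --targets '[[[0.015,0,0],0],[[0.012,0,0],0],[[0.012,0,0],0],[[0.012,0,0],0],[[0.012,0,0],0],[[0.012,0,0],0],[[0.01,0,0],0],[[0.005,0,0],0]]'

```text
clock: 12.3
eef_pos: [650.8, 4.7, 14.8]
eef_rot: [[-0.036, 0.999, -0.0], [0.999, 0.036, -0.0], [-0.0, -0.0, -1.0]]
force: [0.3, -4.7, 2.4]
finger_gap: 42.9
gripper_force: 0.0
```

>>> send_rows --targets '[[[0.006,0,0],0],[[0.006,0,0],0],[[0.005,0,0],0],[[0.003,0,0],0],[[0.002,0,0],0],[[0,0,0],0],[[0,0,0],0],[[0,0,0],0]]'

```text
clock: 13.1
eef_pos: [650.2, 17.6, 14.7]
eef_rot: [[-0.036, 0.999, -0.0], [0.999, 0.036, 0.0], [0.0, -0.0, -1.0]]
force: [-0.1, -0.9, 0.7]
finger_gap: 42.6
gripper_force: 0.0
```

>>> send_rows --targets '[[[0.002,0,0],0],[[0.002,0,0],0],[[0.002,0,0],0],[[0,0,0],0],[[0,0,0],0],[[0,0,0],0],[[0,0,0],0],[[0,0,0],0]]'

```text
clock: 13.9
eef_pos: [650.3, 18.0, 14.8]
eef_rot: [[-0.037, 0.999, 0.0], [0.999, 0.037, -0.004], [-0.004, -0.0, -1.0]]
force: [1.0, -12.4, 1.2]
finger_gap: 42.7
gripper_force: 0.0
```

There's firm contact with the short arm. I'll back off, raise the hand and check.

>>> send_rows --targets '[[[-0.02,0,0],0],[[-0.04,0,0],0],[[-0.04,0,0],0],[[0,0,-0.08],0],[[0,0,-0.08],0],[[0,0,-0.08],0],[[-0.08,0,-0.02],0],[[-0.08,0,0],0]]'

```text
clock: 14.7
eef_pos: [657.8, -134.7, 175.0]
eef_rot: [[-0.039, 0.999, 0.008], [0.999, 0.039, -0.0], [-0.001, 0.008, -1.0]]
force: [0.1, 0.0, -1.0]
finger_gap: 42.4
gripper_force: 0.0
```

>>> send_rows --targets '[[[-0.08,0,0],0],[[-0.08,-0.0,0],0],[[0,-0.08,0],0],[[0,-0.08,0],0],[[0,-0.08,0],0],[[0,0,0],0],[[0,0,0],0],[[0,0,0],0]]'

```text
clock: 15.5
eef_pos: [516.9, -236.2, 171.4]
eef_rot: [[-0.036, 0.999, 0.002], [0.999, 0.036, -0.0], [-0.0, 0.002, -1.0]]
force: [-0.1, 0.0, 0.3]
finger_gap: 42.8
gripper_force: 0.0
```

```bash
python3 look.py t5
```

```text
15.5 tcp rail [-189.9 -392.6] 171.4 [-0.1  0.   0.3]
tub 1119 ((-45.648067474365234, -65.84713745117188), (128.18870544433594, 86.58451080322266), 89.161865234375) pct [[-88.5, -126.9], [-2.5, -2.4]]
```

View pics/t5.png

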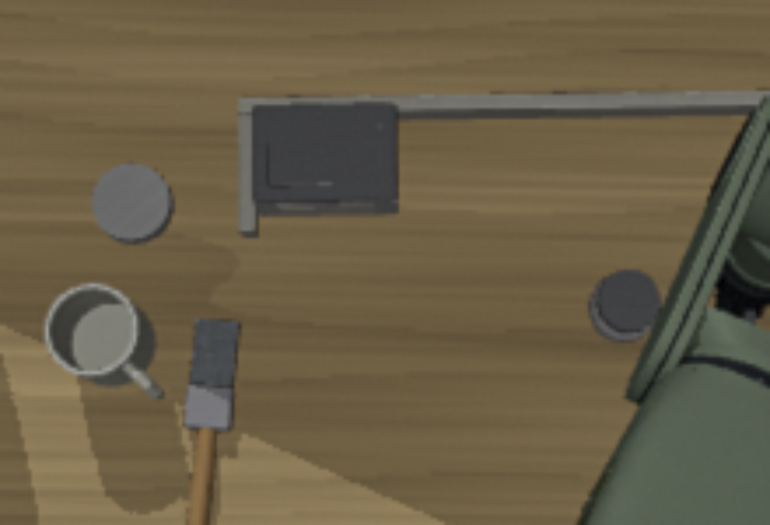

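The tub lid (252..398, 103..200) sits in the corner, in the rail frame (-45.6, -65.8) and square within 1°. The bystanders look unmoved and the hand is clear, so I'm handing it in.

```bash
python3 -c "
from station import job_done
print(job_done())"
```

```text
the job is handed in; nothing more can be done
None
```

The tub is snug in the rail's corner, measured within about 1 mm of its home position and square to within 1°; the other things on the counter look unmoved, the hand is clear, and the job was handed in at about 16 s (no verdict was returned).

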